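# Isolate the nut feeder and empty its hopper

### The job

Empty the nut feeder safely: first switch it off at its isolator by turning the black lever from lying along the grey box to square across it, until it snaps home. Then pull the hopper's slide gate out by its upright tab until all six nuts have dropped into the tray below, and push the gate fully shut again. Never open the gate while the isolator is still on, and leave the bearing, the tin and the screwdriver where they are.

Things in the scene. Friction and masses are not known exactly. Their poses are not given: they have to be found in the camera images.
- lever (a joint): Black lever's angle: 0 = ON, lying along the grey box, pointing to the box's -x; 1.571 = OFF, square across it, pointing to the box's +y, its end overhanging the box's side. ON to OFF is a quarter turn clockwise from above, between hard stops. An over-centre detent pulls it to the nearer end: turning takes up to 0.6 N m (8 N at 70 mm from the axis); past half way it swings home by itself.
- lever_axis (a point): Point on the lever's vertical turning axis at half the height of the lever's arm (119 mm above the table when built); its axes are those of the isolator box.
- lever_grip (a point): Point in the lever's arm, 75 mm from the turning axis, mid width and height. The arm is 16 mm wide, 104 to 134 mm above the table, and reaches 97 mm from the axis; round the axis is a hub 50 mm across, top 138 mm above the table. Beside the arm, above the box top (85 mm), is free space, so it can be pushed sideways from above.
- isolator: Grey switch box fixed to the bench, 156 mm (its x) by 106 mm (its y), top 85 mm above the table, with the black lever on its top; a short steel conduit stub sticks out of its +x end. Origin at the centre of the underside. Sits left or right of the feeder, turned by up to 0.4 rad.
- feeder: Parts feeder fixed to the bench, turned up to 0.3 rad: an aluminium tray and a dark steel frame carrying a clear square hopper (inside 60 by 60 mm, rim 80 by 80 mm, top 159 mm above the table) with six loose nuts on a flat steel slide gate. A grey round vibrator sticks out to its -y, the gate's tab to its +y. Origin on the table under the hopper's centre.
- gate (a joint): Travel of the slide gate in metres along the feeder's +y: 0 = fully shut (stop), 0.072 = fully open (stop). Slides with about 3 N of friction and stays where it is left. The hopper is clear from about 0.064.
- gate_tab (a point): Middle of the upright steel tab at the gate's outer end, 112 mm above the table, 108 mm from the hopper's centre along feeder +y when shut. The tab is 44 mm wide (x), 8 mm thick (y), 82 to 132 mm above the table. On its hopper side a flat tongue, top 86 mm above the table; 64 mm free between tab and hopper rim when shut; only table beyond it. Axes as the feeder's.
- tray (a point): Centre of the tray's inner floor, 4 mm above the table, right under the hopper. The tray is 170 mm (x) by 150 mm (y) outside, walls 4 mm thick and 36 mm high. Axes as the feeder's.
- bearing: Bystander: ball bearing lying flat, 62 mm across, 16 mm high. Origin at the centre of the underside.
- varnish_tin: Bystander: metal tin standing upright, 66 mm across, 95 mm high. Origin at the centre of the underside.
- screwdriver: Bystander: screwdriver lying down, about 200 mm long. Origin under its middle.
- nut0: One of six alike steel hex nuts, about 25 mm across, 11 mm thick, about 25 g; at the start loose in the hopper on the shut gate. Origin at the centre of one face.
- nut1: One of six alike steel hex nuts, about 25 mm across, 11 mm thick, about 25 g; at the start loose in the hopper on the shut gate. Origin at the centre of one face.
- nut2: One of six alike steel hex nuts, about 25 mm across, 11 mm thick, about 25 g; at the start loose in the hopper on the shut gate. Origin at the centre of one face.
- nut3: One of six alike steel hex nuts, about 25 mm across, 11 mm thick, about 25 g; at the start loose in the hopper on the shut gate. Origin at the centre of one face.
- nut4: One of six alike steel hex nuts, about 25 mm across, 11 mm thick, about 25 g; at the start loose in the hopper on the shut gate. Origin at the centre of one face.
- nut5: One of six alike steel hex nuts, about 25 mm across, 11 mm thick, about 25 g; at the start loose in the hopper on the shut gate. Origin at the centre of one face.
Not all that is in view belongs to the job. What is meant by the isolator is not orange or turquoise, and is the smaller of those in its own colour.

How it is judged:
On the way, in this order (a step that is already met when the one before it is completed fails the run):
1. the isolator lever is at OFF (within 0.12 rad) (value of joint lever above 1.45 rad), for 0.2 s.
2. all six nuts have dropped into the tray (x of nut0 in the frame of tray between -0.085 and 0.085 m and y of nut0 in the frame of tray between -0.075 and 0.075 m and z of each of nut0, nut1, nut2, nut3, nut4, nut5 in the frame of tray below 0.06 m and x of nut1 in the frame of tray between -0.085 and 0.085 m and y of nut1 in the frame of tray between -0.075 and 0.075 m and x of nut2 in the frame of tray between -0.085 and 0.085 m and y of nut2 in the frame of tray between -0.075 and 0.075 m and x of nut3 in the frame of tray between -0.085 and 0.085 m and y of nut3 in the frame of tray between -0.075 and 0.075 m and x of nut4 in the frame of tray between -0.085 and 0.085 m and y of nut4 in the frame of tray between -0.075 and 0.075 m and x of nut5 in the frame of tray between -0.085 and 0.085 m and y of nut5 in the frame of tray between -0.075 and 0.075 m), for 0.2 s.
At the end, for the whole second after the job is handed in: Lever at OFF (within 0.12 rad of its stop), gate shut (within 5 mm of its stop), all six nuts at rest inside the tray (all of step 2 and value of joint lever above 1.45 rad and value of joint gate below 0.005 m and linear speed of each of nut0, nut1, nut2, nut3, nut4, nut5 below 0.03 m/s and velocity of joint gate between -0.01 and 0.01 m/s); the robot touches nothing.
It fails at once if the gate is opened (more than 10 mm) while the isolator lever is not off (more than 0.3 rad from OFF) (value of joint gate above 0.01 m and value of joint lever below 1.27 rad).
It fails at once if a bystander (bearing, tin, screwdriver) is moved by more than 30 mm or the tin is tipped (distance of any of bearing, varnish_tin, screwdriver from where it was at the start of the episode above 0.03 m or angle between varnish_tin's own z axis and vertical above 0.5 rad).
It also fails if it takes over 64 s, if anything falls off the work surface, if the arm or the gripper's body presses on something with over 40 N, if the wrist force passes 120 N, or if a joint passes its speed limit or range.

### The arm

A 6-joint arm with a two-finger parallel gripper is mounted at the origin on the work surface. World frame = base frame: x ahead of the robot, y to its left, z up, the work surface at z = 0. Lengths are in m, angles in rad, forces in N, time in s.
With the tool pointing down it reaches from about 0.3 to 1 m from the base axis. Payload 5.1 kg.
Tool frame: the origin (TCP) lies at the very end of the fingers, on their centre line; the grasp point (between the pads) lies arm.grip_point_offset behind it (arm.grip_point_offset is the distance from the TCP to the grasp point, in m); z points along the fingers, y is the line along which they close (so a half turn about z gives the same grasp; the last joint's range is limited). The gripper opens to 95 mm and grips with 3 to 60 N. Pads are 20 mm wide; open, the fingers measure 119 mm over their backs; the gripper's body (75 mm by 180 mm) begins 59 mm behind the grasp point.
Start: joints at [-1.366, 0.124, 1.65, -0, 1.367, -0.083], TCP at [0.184, -0.623, 0.215] pointing down, gripper open.
Joint ranges: [-2.61, 2.61], [-1.02, 2.33], [0.03, 2.71], [-1.35, 4.49], [0.32, 2.68], [-2.91, 2.91]. Speed limits (rad/s): [2.57, 2.57, 3.14, 3.14, 3.14, 3.14].

### API

Orientations are given as [roll, pitch, yaw] about the fixed x, y, z axes, in that order (R = Rz(yaw) Ry(pitch) Rx(roll)).
In Python, from bench import arm, cams, spotter gives the robot as it stands.
- The arm moves only by the tool carry_out, never from a script. Its argument "motion" is a list of rows, each a list of 7 numbers: the shift along the tool's x, y, z each as a share of 0.15 m, from -1 to 1, then the turn, a rotation vector about the tool's x, y, z each as a share of 180 degrees, from -1 to 1, then the opening, from 0 (shut) to 1 (fully open). A call has 1 to 8 rows; each row is the pose to reach, as a shift and turn from the pose commanded when the call began, along the tool's axes at that moment, turning the shorter way round; what a row does not reach only later rows make up. A row lasts 1/10 s, in which the tool goes at most 50 mm and 8.59 degrees, less where a joint would pass 70% of its speed; a pose out of reach is approached as far as the arm can. A call with a number of a shift or a turn outside -1 to 1 is refused whole. A call with a gripper value outside its range is refused whole. The fingers move at their own pace and stop on an object; "newtons" is the grip in N (left out, the last holds). Time passes only in rows, so rows that repeat a pose let the fingers close. It gives the time, the measured TCP pose, the force, the opening and the grip force at its end, in the units of the state.
- arm.sense(): the state, without advancing time (a new reading comes with each control period).
- cams.camera(name): name is "side" or "top" or "wrist"; returns a dict with "frame" (400x640x3 uint8, red, green, blue), "depth" (400x640 float32, m along the optical axis (not along the pixel's ray), 0 where there is no reading), "fx", "fy", "cx", "cy" (pixels), "R" (3x3) and "t" (3): a world point X has camera coordinates R X + t; the wrist camera has in their place "T_tool_cam" (4x4, takes a point from camera to tool coordinates, whose origin is the TCP and whose axes are the flange's). Camera axes: x right, y down, z forward; pixel columns grow to the right and rows downward; lengths in m; the calibration is good to about 2 mm. A picture is of the moment at which its call begins: read the wrist's pose just before it.
- arm.job_done(): hands the job in; it is judged then, once.
Trained networks look in a picture, given as the dict that the camera call returned (one of the last four; its "shot" number tells which), for a name from the list of things; names that differ only in an ending like _2 or _b are one class to them, and where a whole thing is asked for, a point or a joint stands for the part that bears it (a point fixed in the world has none). Each returns a list of dicts, best first, with "p" (0 to 1); they miss things now and then, are a little off and sometimes report something else, mostly with a low value. They report only what shows in the picture. A call takes as long as a camera call. They do not tell look-alikes from the thing itself.
- spotter.find_in(name, picture): "xy" ([column, row] as shares, 0 to 1, of the picture: columns of its width, rows of its height, amid what is visible of it).
- spotter.tip_of(name, picture): "xy" ([column, row] as shares, 0 to 1, of the picture: columns of its width, rows of its height: a listed point, or the origin of a listed thing).
The state is a dict: "t": time; "q": joint angles; "qvel": joint speeds; "effort": joint torques, N m; "eef_pos": TCP position; "orientation": TCP orientation; "ft_force": force on the tool from outside, world axes, zero at the start; "wrist_torque": the same for the moment, N m; "gripper_width": finger opening in m; "finger_force": force on a finger pad.
Only numpy, scipy, OpenCV 4.12 (cv2) and the standard library are available. Lean on these libraries where they do the work, as an engineer would, in place of code of your own. Each camera call takes 0.05 s, during which the arm holds its last target. There are 200 camera calls.

## Working session

There is one attempt and no reset: what is moved stays moved. The work goes in short steps, Python scripts to look and compute and a tool call to move; the robot and the scene stay as the last step left them, time stands still between calls to the robot, and variables do not carry over. Pictures are saved under pics/ and viewed, at most 10 in all, crops included, and the job is handed in when it is done.

Besides the shell and the picture viewer there is one more tool, called after "Request:" by a JSON object that holds its "name" and its "arguments". carry_out: Moves the arm, as the interface text tells. Its arguments: {"type":"object","properties":{"motion":{"type":"array"},"newtons":{"type":"number"}},"required":["motion"]}

```bash
mkdir -p pics; cat > h.py <<'E'
import numpy as np,cv2
from bench import arm,cams,spotter
def world(c,u,v,s=None):
    d=c["depth"]; u=int(round(u));v=int(round(v))
    p=d[max(0,v-1):v+2,max(0,u-1):u+2]; z=np.median(p[p>0]) if (p>0).any() else 0
    pc=np.array([(u-c["cx"])/c["fx"]*z,(v-c["cy"])/c["fy"]*z,z])
    return c["R"].T@(pc-c["t"])
def atz(c,u,v,z):
    r=c["R"].T@np.array([(u-c["cx"])/c["fx"],(v-c["cy"])/c["fy"],1]); o=-c["R"].T@c["t"]
    return o+r*(z-o[2])/r[2]
def save(c,n,crop=None,sc=1):
    f=c["frame"][:,:,::-1]
    if crop: f=f[crop[1]:crop[3],crop[0]:crop[2]]
    cv2.imwrite("pics/"+n,cv2.resize(f,None,fx=sc,fy=sc))
E
python3 - <<'E'
from h import *
np.set_printoptions(precision=3,suppress=True)
for n in("top","side"):
    c=cams.camera(n); save(c,n+".png",None,1.25)
    print(n,"cam at",-c["R"].T@c["t"],c["fx"])
    for k in("isolator","lever_grip","lever_axis","gate_tab","feeder","tray","varnish_tin","bearing","screwdriver"):
        for r in spotter.tip_of(k,c)[:5]:
            u,v=r["xy"][0]*640,r["xy"][1]*400
            print(k,round(r["p"],2),int(u),int(v),world(c,min(u,638),min(v,398)), atz(c,u,v,.119) if 'lever' in k else atz(c,u,v,.112) if 'gate' in k else atz(c,u,v,0))
print(arm.grip_point_offset,arm.sense())
E
```

```text
top cam at [0.426 0.045 1.244] 466.9367718179369
isolator 0.82 440 314 [ 0.221 -0.275  0.119] [ 0.2   -0.309  0.   ]
isolator 0.79 321 250 [0.373 0.014 0.136] [0.366 0.009 0.   ]
isolator 0.78 276 175 [0.552 0.122 0.113] [0.565 0.131 0.   ]
isolator 0.61 183 244 [0.385 0.341 0.118] [0.38  0.373 0.   ]
isolator 0.26 430 169 [ 0.574 -0.257  0.094] [ 0.588 -0.282  0.   ]
lever_grip 0.93 161 288 [0.285 0.374 0.177] [0.278 0.392 0.119]
lever_grip 0.77 465 370 [ 0.109 -0.315  0.177] [ 0.091 -0.336  0.119]
lever_grip 0.7 273 199 [0.492 0.127 0.132] [0.493 0.128 0.119]
lever_axis 0.93 325 249 [0.375 0.002 0.137] [0.375 0.002 0.119]
lever_axis 0.9 164 242 [0.389 0.366 0.182] [0.387 0.386 0.119]
lever_axis 0.7 268 167 [0.57  0.14  0.137] [0.572 0.142 0.119]
lever_axis 0.34 417 164 [ 0.589 -0.223  0.097] [ 0.584 -0.219  0.119]
gate_tab 0.87 380 167 [ 0.575 -0.129  0.129] [ 0.577 -0.131  0.112]
feeder 0.74 411 175 [ 0.553 -0.195  0.16 ] [ 0.572 -0.231  0.   ]
feeder 0.23 423 169 [ 0.574 -0.238  0.098] [ 0.586 -0.263  0.   ]
tray 0.9 409 176 [ 0.555 -0.198  0.122] [ 0.569 -0.224  0.   ]
tray 0.61
[... 1378 characters left out ...]
-0.141  0.083] [ 0.578 -0.232  0.   ]
varnish_tin 0.62 244 204 [0.738 0.011 0.033] [ 0.75 -0.02  0.  ]
bearing 0.64 258 167 [ 0.745 -0.189  0.011] [ 0.748 -0.204  0.   ]
screwdriver 0.63 221 273 [ 0.749  0.26  -0.003] [0.748 0.264 0.   ]
0.0188 {'t': 1.0, 'q': array([-1.366,  0.124,  1.65 , -0.   ,  1.368, -0.083]), 'qvel': array([-0.   , -0.001,  0.001, -0.001, -0.001,  0.   ]), 'effort': array([ -0.   , -41.76 , -36.024,   0.078,   0.043,  -0.   ]), 'eef_pos': array([ 0.184, -0.623,  0.215]), 'orientation': array([-3.142,  0.   ,  0.288]), 'ft_force': array([ 0.134,  0.617, -0.71 ]), 'wrist_torque': array([-0.015,  0.048,  0.009]), 'finger_force': 0.0, 'gripper_width': 0.09497063341764564}
```

View pics/top.png

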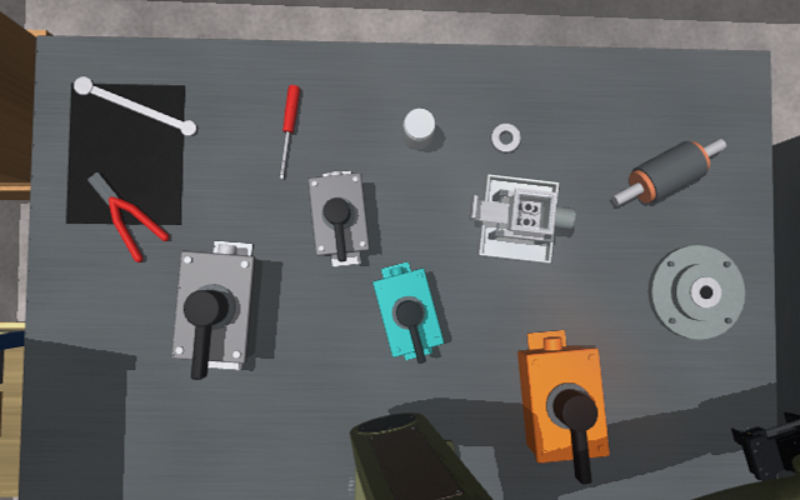

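View pics/side.png

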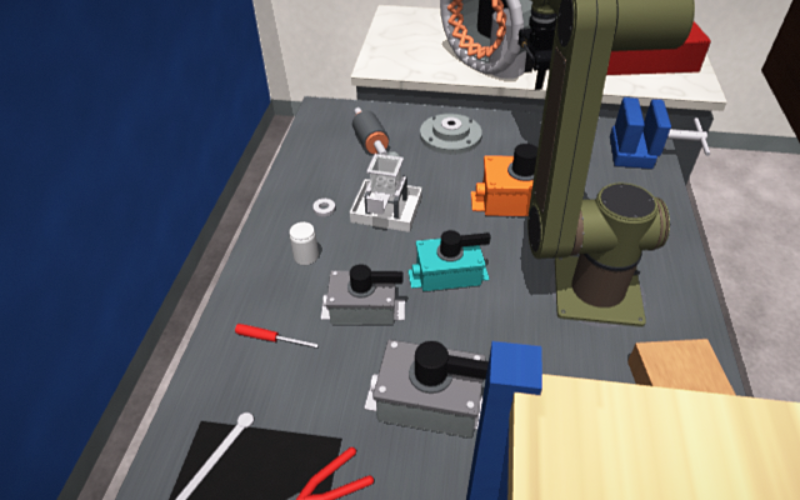

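The look-alikes in the 800x500 top view are the large grey box (212,308), the small grey box (338,213), the turquoise box (408,312) and the orange box (565,400). The description rules out orange and turquoise and asks for the smaller grey one, which is (338,213). I'll check it in a close crop and refine its geometry from depth.

```bash
cat >> h.py <<'E'
def cloud(c):
    v,u=np.mgrid[0:400,0:640]; z=c["depth"]
    p=np.stack([(u-c["cx"])/c["fx"]*z,(v-c["cy"])/c["fy"]*z,z],-1)
    return (p-c["t"])@c["R"]
def plan(x,y,z,yaw):
    from scipy.spatial.transform import Rotation as Ro
    s=arm.sense(); R=Ro.from_euler('xyz',s["orientation"]); T=Ro.from_euler('xyz',[np.pi,0,yaw])
    print("at",s["eef_pos"].round(3),s["orientation"].round(3),"shift",(R.inv().apply(np.array([x,y,z])-s["eef_pos"])/.15).round(3),"turn",((R.inv()*T).as_rotvec()/np.pi).round(3))
E
python3 - <<'E'
from h import *
np.set_printoptions(precision=4,suppress=True)
c=cams.camera("top"); save(c,"crop.png",(225,120,475,230),3)
P=cloud(c)
def rect(n,x,y,z):
    m=(P[...,0]>x[0])&(P[...,0]<x[1])&(P[...,1]>y[0])&(P[...,1]<y[1])&(P[...,2]>z[0])&(P[...,2]<z[1])
    q=P[m]; print(n,len(q),cv2.minAreaRect(q[:,:2].astype(np.float32)),q.mean(0),q.min(0),q.max(0))
rect("boxtop",(.44,.68),(.05,.25),(.075,.095))
rect("lever",(.44,.68),(.05,.25),(.122,.145))
rect("arm",(.44,.535),(.05,.25),(.12,.145))
rect("hub",(.54,.68),(.05,.25),(.12,.145))
rect("tab",(.5,.66),(-.155,-.09),(.115,.14))
rect("hopper",(.45,.66),(-.32,-.15),(.15,.17))
rect("tray",(.42,.7),(-.36,-.1),(.02,.045))
plan(.2,-.5,.3,-.1)
E
```

```text
boxtop 2109 ((0.568626880645752, 0.13985086977481842), (0.15636231005191803, 0.10636625438928604), 7.145638465881348) [0.5709 0.139  0.0842] [0.4868 0.0785 0.0759] [0.6515 0.2009 0.0938]
lever 552 ((0.5328171253204346, 0.14018303155899048), (0.04765765741467476, 0.1193239763379097), 89.07354736328125) [0.5455 0.1364 0.1348] [0.473  0.1159 0.1238] [0.5924 0.1635 0.1417]
arm 183 ((0.5041623115539551, 0.1315000206232071), (0.06335557997226715, 0.015894584357738495), 7.520275115966797) [0.5039 0.1313 0.132 ] [0.473  0.1201 0.1209] [0.535  0.1422 0.1375]
hub 359 ((0.5677497982978821, 0.13896667957305908), (0.049563683569431305, 0.048433657735586166), 53.4943962097168) [0.567  0.139  0.1361] [0.54   0.1159 0.1201] [0.5924 0.1635 0.1417]
tab 73 ((0.580870509147644, -0.12594251334667206), (0.008262026123702526, 0.04372365027666092), 84.40185546875) [ 0.58   -0.1253  0.129 ] [ 0.5592 -0.1313  0.1159] [ 0.6023 -0.1201  0.1347]
hopper 558 ((0.5701137781143188, -0.2334347367286682), (0.08147257566452026, 0.0806916356086731), 83.9091567993164) [ 0.57   -0.2338  0.1572] [ 0.5266 -0.2762  0.1503] [ 0.613  -0.1893  0.1644]
tray 481 ((0.5703011155128479, -0.23379665613174438), (0.15166392922401428, 0.170658141374588), 84.32926177978516) [ 0.5726 -0.2272  0.0325] [ 0.478  -0.3169  0.0202] [ 0.6619 -0.1504  0.0436]
at [ 0.184 -0.623  0.215] [-3.142 -0.     0.288] shift [ 0.333 -0.759 -0.569] turn [-0.    -0.     0.123]
```

View pics/crop.png

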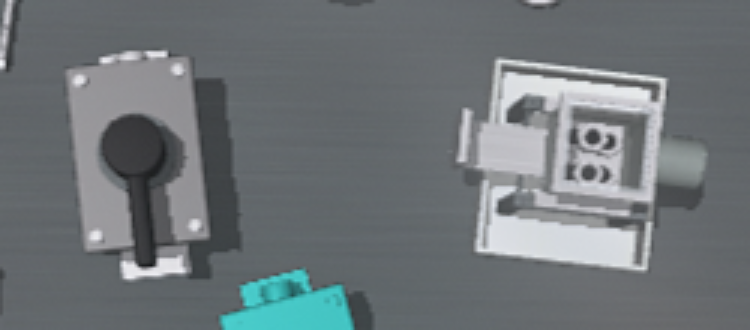

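The crop confirms the small grey isolator, centred at about (140,160) with a 156x106 mm top, lever lying along it. The feeder is at about (570,165), with its tab at (465,135). I'll lift and swing over now.

Request:
{"name": "carry_out", "arguments": {"motion": [[0.3, -0.5, -0.6, 0, 0, 0.05, 0], [0.6, -0.9, -0.6, 0, 0, 0.05, 0], [0.9, -0.95, -0.6, 0, 0, 0.05, 0], [1, -1, -0.6, 0, 0, 0.05, 0], [1, -1, -0.6, 0, 0, 0.05, 0]]}}

```text
t: 1.55
eef_pos: [0.2868, -0.4351, 0.3061]
orientation: [3.14, -0.001, 0.131]
ft_force: [0.9, -0.2, 0.7]
gripper_width: 0.0607
finger_force: 0.0
```

```bash
python3 -c "
from h import *
plan(.49,.08,.29,.125)"
```

```text
at [ 0.287 -0.435  0.306] [ 3.14e+00 -1.00e-03  1.31e-01] shift [ 1.792 -3.227  0.104] turn [ 0.001 -0.     0.002]
```

Request:
{"name": "carry_out", "arguments": {"motion": [[0.3, -0.3, 0, 0, 0, 0, 0], [0.5, -0.6, 0, 0, 0, 0, 0], [0.7, -0.9, 0, 0, 0, 0, 0], [0.8, -1, 0, 0, 0, 0, 0], [0.8, -1, 0, 0, 0, 0, 0]]}}

```text
t: 2.05
eef_pos: [0.387, -0.2689, 0.3051]
orientation: [-3.141, -0.002, 0.137]
ft_force: [-0.2, 0.6, -0.8]
gripper_width: 0.0206
finger_force: 0.0
```

Request:
{"name": "carry_out", "arguments": {"motion": [[0.2, -0.3, 0, 0, 0, 0, 0], [0.4, -0.6, 0, 0, 0, 0, 0], [0.6, -0.9, 0, 0, 0, 0, 0], [0.7, -1, 0, 0, 0, 0, 0], [0.7, -1, 0, 0, 0, 0, 0]]}}

```text
t: 2.55
eef_pos: [0.4708, -0.108, 0.3047]
orientation: [-3.141, -0.0, 0.135]
ft_force: [-0.2, -0.3, -0.5]
gripper_width: 0.0003
finger_force: 0.0
```

Request:
{"name": "carry_out", "arguments": {"motion": [[0.1, -0.3, 0, 0, 0, 0, 0], [0.2, -0.6, 0, 0, 0, 0, 0], [0.2, -0.9, 0, 0, 0, 0, 0], [0.2, -0.9, 0, 0, 0, 0, 0], [0.2, -0.9, 0, 0, 0, 0, 0]]}}

```text
t: 3.05
eef_pos: [0.4818, 0.027, 0.3047]
orientation: [3.141, 0.0, 0.132]
ft_force: [0.0, 0.6, -0.1]
gripper_width: 0.0004
finger_force: 0.0
```

```bash
python3 -c "
from h import *
plan(.495,.085,.25,.125)
plan(.495,.085,.112,.125)"
```

```text
at [0.482 0.027 0.305] [3.141 0.    0.132] shift [ 0.138 -0.372  0.364] turn [0.    0.    0.002]
at [0.482 0.027 0.305] [3.141 0.    0.132] shift [ 0.138 -0.373  1.284] turn [0.    0.    0.002]
```

Request:
{"name": "carry_out", "arguments": {"motion": [[0.14, -0.37, 0.2, 0, 0, 0, 0], [0.14, -0.37, 0.5, 0, 0, 0, 0], [0.14, -0.37, 0.8, 0, 0, 0, 0], [0.14, -0.37, 1, 0, 0, 0, 0], [0.14, -0.37, 1, 0, 0, 0, 0]]}}

```text
t: 3.55
eef_pos: [0.4919, 0.083, 0.1489]
orientation: [-3.142, 0.011, 0.128]
ft_force: [0.0, 0.2, -0.3]
gripper_width: 0.0003
finger_force: 0.0
```

Request:
{"name": "carry_out", "arguments": {"motion": [[0, 0, 0.15, 0, 0, 0, 0], [0, 0, 0.28, 0, 0, 0, 0], [0, 0, 0.28, 0, 0, 0, 0]]}}

```text
t: 3.85
eef_pos: [0.4951, 0.0837, 0.1121]
orientation: [3.141, 0.002, 0.128]
ft_force: [-0.2, -0.1, -0.2]
gripper_width: 0.0005
finger_force: 0.0
```

```bash
python3 - <<'E'
from h import *
from scipy.spatial.transform import Rotation as Ro
s=arm.sense(); R=Ro.from_euler('xyz',s["orientation"]); print(s["eef_pos"],s["orientation"])
A=np.array([.568,.139]); b=.127
for d in (0,15,30,45,60,75,85,90,95):
    th=np.pi+b-np.radians(d)   # lever direction
    u=np.array([np.cos(th),np.sin(th)]); n=np.array([-u[1],u[0]]) # n = ccw side (behind, push cw)
    for off in (.021,):
        p=A+.072*u+off*n
        print(d,p.round(3),(R.inv().apply(np.r_[p,.112]-s["eef_pos"])/.15).round(3), "turn",round(d/180,2))
E
```

```text
[0.49506512 0.083746   0.11213051] [3.14137960e+00 2.38316732e-03 1.28423172e-01]
0 [0.499 0.109] [ 0.049 -0.164  0.001] turn 0.0
15 [0.494 0.128] [ 0.03  -0.293  0.001] turn 0.08
30 [0.493 0.147] [ 0.044 -0.423  0.001] turn 0.17
45 [0.498 0.166] [ 0.091 -0.544  0.001] turn 0.25
60 [0.508 0.184] [ 0.169 -0.649  0.   ] turn 0.33
75 [0.521 0.198] [ 0.271 -0.731  0.   ] turn 0.42
85 [0.532 0.205] [ 0.349 -0.769 -0.   ] turn 0.47
90 [0.538 0.208] [ 0.39  -0.783 -0.   ] turn 0.5
95 [0.544 0.21 ] [ 0.432 -0.794 -0.   ] turn 0.53
```

Request:
{"name": "carry_out", "arguments": {"motion": [[0.05, -0.16, 0, 0, 0, 0, 0], [0.03, -0.29, 0, 0, 0, 0, 0], [0.04, -0.42, 0, 0, 0, 0, 0], [0.09, -0.54, 0, 0, 0, 0, 0], [0.17, -0.65, 0, 0, 0, 0, 0], [0.27, -0.73, 0, 0, 0, 0, 0], [0.35, -0.77, 0, 0, 0, 0, 0], [0.35, -0.77, 0, 0, 0, 0, 0]]}}

```text
t: 4.65
eef_pos: [0.535, 0.207, 0.115]
orientation: [-3.141, -0.004, 0.13]
ft_force: [-0.1, 0.4, -0.4]
gripper_width: 0.0006
finger_force: 0.0
```

Request:
{"name": "carry_out", "arguments": {"motion": [[-0.2, 0.1, -0.1, 0, 0, 0, 0], [-0.4, 0.2, -0.4, 0, 0, 0, 0], [-0.5, 0.5, -0.8, 0, 0, 0, 0], [-0.5, 0.8, -0.9, 0, 0, 0, 0], [-0.5, 1, -0.9, 0, 0, 0, 0]]}}

```text
t: 5.15
eef_pos: [0.4779, 0.0498, 0.2517]
orientation: [3.14, -0.007, 0.132]
ft_force: [1.2, -0.4, -0.0]
gripper_width: 0.0005
finger_force: 0.0
```

```bash
python3 - <<'E'
from h import *
c=cams.camera("top"); save(c,"lev.png",(225,120,475,230),3)
P=cloud(c); m=(P[...,0]>.5)&(P[...,0]<.6)&(P[...,1]>.17)&(P[...,1]<.26)&(P[...,2]>.12)&(P[...,2]<.145)
print(m.sum(),cv2.minAreaRect(P[m][:,:2].astype(np.float32)))
plan(.57,-.126,.25,-.1)
E
```

```text
197 ((0.5602023601531982, 0.2030840814113617), (0.016640212386846542, 0.0661834105849266), 6.962704181671143)
at [0.479 0.043 0.253] [ 3.135 -0.008  0.125] shift [0.46  1.194 0.031] turn [ 0.002 -0.003  0.072]
```

View pics/lev.png

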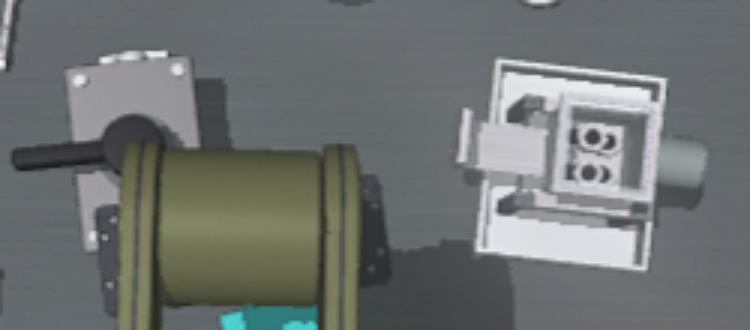

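The lever now points along the box's +y at (60,155), at 7.0° against the box's 7.1°, so it is OFF, and the gate is still shut. Next is the tab.

Request:
{"name": "carry_out", "arguments": {"motion": [[0.15, 0.3, 0, 0, 0, 0.04, 0.55], [0.3, 0.6, 0, 0, 0, 0.07, 0.55], [0.4, 0.9, 0, 0, 0, 0.07, 0.55], [0.45, 1, 0, 0, 0, 0.07, 0.55], [0.45, 1, 0, 0, 0, 0.07, 0.55]]}}

```text
t: 5.7
eef_pos: [0.564, -0.0908, 0.2468]
orientation: [-3.142, 0.001, -0.093]
ft_force: [0.4, 0.7, -0.2]
gripper_width: 0.0351
finger_force: 0.0
```

```bash
python3 -c "
from h import *
plan(.581,-.126,.22,-.1)
plan(.581,-.126,.100,-.1)"
```

```text
at [ 0.564 -0.091  0.247] [-3.142e+00  1.000e-03 -9.300e-02] shift [0.135 0.223 0.178] turn [-0.     0.     0.002]
at [ 0.564 -0.091  0.247] [-3.142e+00  1.000e-03 -9.300e-02] shift [0.136 0.223 0.978] turn [-0.     0.     0.002]
```

Request:
{"name": "carry_out", "arguments": {"motion": [[0.14, 0.18, 0.1, 0, 0, 0, 0.55], [0.14, 0.18, 0.2, 0, 0, 0, 0.55], [0.14, 0.18, 0.2, 0, 0, 0, 0.55], [0.14, 0.18, 0.2, 0, 0, 0, 0.55]]}}

```text
t: 6.1
eef_pos: [0.5814, -0.116, 0.2165]
orientation: [-3.141, 0.002, -0.088]
ft_force: [0.3, 0.7, -0.5]
gripper_width: 0.0523
finger_force: 0.0
```

```bash
python3 -c "
from h import *
plan(.581,-.126,.098,-.1)"
```

```text
at [ 0.581 -0.116  0.217] [-3.141e+00  2.000e-03 -8.800e-02] shift [0.004 0.067 0.79 ] turn [-0.     0.     0.004]
```

Request:
{"name": "carry_out", "arguments": {"motion": [[0, 0.07, 0.1, 0, 0, 0, 0.55], [0, 0.07, 0.4, 0, 0, 0, 0.55], [0, 0.07, 0.7, 0, 0, 0, 0.55], [0, 0.07, 0.79, 0, 0, 0, 0.55], [0, 0.07, 0.79, 0, 0, 0, 0.55]], "newtons": 20}}

```text
t: 6.6
eef_pos: [0.5793, -0.1272, 0.0956]
orientation: [-3.14, 0.005, -0.089]
ft_force: [-0.4, 0.2, -0.5]
gripper_width: 0.0522
finger_force: 0.0
```

Request:
{"name": "carry_out", "arguments": {"motion": [[0, 0, 0, 0, 0, 0, 0], [0, 0, 0, 0, 0, 0, 0], [0, 0, 0, 0, 0, 0, 0], [0, 0, 0, 0, 0, 0, 0], [0, 0, 0, 0, 0, 0, 0], [0, 0, 0, 0, 0, 0, 0], [0, 0, 0, 0, 0, 0, 0]], "newtons": 20}}

```text
t: 7.3
eef_pos: [0.5818, -0.1257, 0.0989]
orientation: [-3.137, -0.0, -0.09]
ft_force: [0.9, 7.6, 3.6]
gripper_width: 0.0081
finger_force: 20.0
```

Request:
{"name": "carry_out", "arguments": {"motion": [[0, -0.08, 0, 0, 0, 0, 0], [0, -0.16, 0, 0, 0, 0, 0], [0, -0.24, 0, 0, 0, 0, 0], [0, -0.32, 0, 0, 0, 0, 0], [0, -0.4, 0, 0, 0, 0, 0], [0, -0.46, 0, 0, 0, 0, 0], [0, -0.46, 0, 0, 0, 0, 0], [0, -0.46, 0, 0, 0, 0, 0]]}}

```text
t: 8.1
eef_pos: [0.5888, -0.057, 0.0989]
orientation: [-3.139, -0.003, -0.089]
ft_force: [5.0, 1.8, 0.4]
gripper_width: 0.0084
finger_force: 20.0
```

```bash
python3 - <<'E'
from h import *
c=cams.camera("top"); a=c["frame"][125:225,345:445]
d=cams.camera("side"); b=d["frame"][110:210,260:360]
cv2.imwrite("pics/open.png",cv2.resize(np.hstack([a,b])[:,:,::-1],None,fx=4,fy=4))
print(arm.sense()["eef_pos"],arm.sense()["ft_force"])
for n,k in(("top",c),("side",d)): print(n,[(round(r["p"],2),int(r["xy"][0]*640),int(r["xy"][1]*400),world(k,r["xy"][0]*640,r["xy"][1]*400).round(3)) for r in spotter.find_in("nut0",k)])
E
```

```text
[ 0.58884796 -0.05718517  0.09888599] [6.19418188 1.78479185 0.62760486]
top [(0.61, 420, 170, array([ 0.583, -0.25 ,  0.028])), (0.5, 424, 172, array([ 0.579, -0.265,  0.012]))]
side []
```

View pics/open.png

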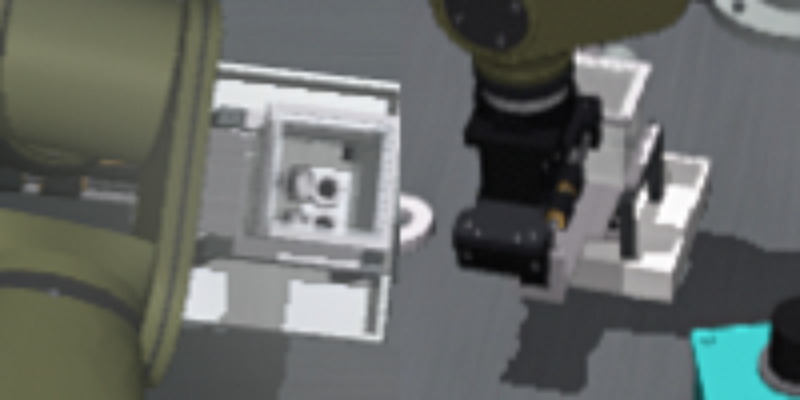

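The gate is open by about 69 mm, and the nuts lie low under the hopper near (320,190) in the left half. I'll check by depth that none is left in the hopper.

```bash
python3 - <<'E'
from h import *
c=cams.camera("top");P=cloud(c)
b=-.1;q=P[...,:2]-[.570,-.2335]; x=q@[np.cos(b),np.sin(b)]; y=q@[-np.sin(b),np.cos(b)]
sub=(slice(145,200),slice(385,445))
z=P[...,2][sub]; print((z[6:50:2,20:60:2]*1000).astype(int))
E
```

```text
[[   2    0    0    4  156  159  157  156  156  162    3    1    1    5
     3    5    0   -1    3   19]
 [  84   94   96   93  158  158  161  151  158  161  159  155  159  163
   156  162  156  156  159   24]
 [  83   94   92  119  161  160  149  152  156  156  159  154  156  157
   158  156  156  159  161  159]
 [   1   79   96  121  156  159  123  126  129  126  138  139  142  145
   150  151  153  154  159  160]
 [  88   86  103  155  155  155   92   97  101  103  111  109  112  114
   125  126  128  138  158  155]
 [  85   82  101  157  156  155    0    0    2    2    4    5    5   90
    94  106  120  141  159  154]
 [  82   82  104  159  158  157    4    2    3    2    6    3    4    8
    32  103  119  144  155  162]
 [  87    6  110  157  157    5    0    5    3    0    4   -2    5    0
    88  109  128  142  154  160]
 [  83    3  112  156  161   12    2   24   23    0    3    0   -2    5
    89  107  128  144  159  156]
 [  84   85  115  162  154   11    7   25   22    9   13   16   12    3
    90  113  130  145  154  159]
 [  86   94  118  158  162   14   15   24   26   1
[... 510 characters left out ...]
9  156  157  156  157   21   14    3
   102  127  141  156  156  156]
 [   2  107  158  158  154  158  160  159  156  155  159  152  159  156
   158  157  158  157  159   32]
 [  91   94   93   91   92   88   92   93   97  153  160  160  160  155
   156  161  158  160  157   33]
 [  90   95   91   96   90   93   92   93   92   92   89   91   93   94
    92   91   77  150  157    0]
 [  84   87   85   93   90   91   96   89   91   95   92   93   90   92
    93   88   88   86   30   -2]
 [   3    5    3    5    0    0    0   75   79   89   85   85   92   94
    90   87   88   86   30    0]
 [   2    2    2    6    0    0    2   -1    5    6    5    4   17   39
    61   74   76   87   34    2]]
```

Request:
{"name": "carry_out", "arguments": {"motion": [[0, -0.015, 0, 0, 0, 0, 0], [0, -0.015, 0, 0, 0, 0, 0], [0, -0.015, 0, 0, 0, 0, 0], [0, -0.015, 0, 0, 0, 0, 0]]}}

```text
t: 8.75
eef_pos: [0.589, -0.056, 0.0989]
orientation: [-3.141, -0.003, -0.089]
ft_force: [5.0, -0.8, -0.4]
gripper_width: 0.008
finger_force: 20.0
```

Request:
{"name": "carry_out", "arguments": {"motion": [[0, 0.08, 0, 0, 0, 0, 0], [0, 0.16, 0, 0, 0, 0, 0], [0, 0.24, 0, 0, 0, 0, 0], [0, 0.32, 0, 0, 0, 0, 0], [0, 0.4, 0, 0, 0, 0, 0], [0, 0.46, 0, 0, 0, 0, 0], [0, 0.485, 0, 0, 0, 0, 0], [0, 0.485, 0, 0, 0, 0, 0]]}}

```text
t: 9.55
eef_pos: [0.5818, -0.1258, 0.0989]
orientation: [-3.133, -0.0, -0.091]
ft_force: [4.1, 16.8, 7.2]
gripper_width: 0.0079
finger_force: 20.0
```

```bash
python3 -c "
from h import *
s=arm.sense();print(s['eef_pos'],s['ft_force'],s['finger_force'],s['gripper_width'])"
```

```text
[ 0.5818003  -0.1257874   0.09887291] [ 4.09835363 16.75696217  7.20199145] 20.02574622631073 0.0078918740110555
```

Request:
{"name": "carry_out", "arguments": {"motion": [[0, 0, 0, 0, 0, 0, 0.5], [0, 0, 0, 0, 0, 0, 0.5], [0, 0, 0, 0, 0, 0, 0.5], [0, 0, 0, 0, 0, 0, 0.5], [0, 0, 0, 0, 0, 0, 0.5], [0, 0, 0, 0, 0, 0, 0.5]]}}

```text
t: 10.15
eef_pos: [0.5809, -0.1297, 0.098]
orientation: [3.141, 0.001, -0.089]
ft_force: [-0.2, 0.6, 0.2]
gripper_width: 0.0465
finger_force: 0.0
```

Request:
{"name": "carry_out", "arguments": {"motion": [[0, 0, -0.2, 0, 0, 0, 0.5], [0, 0, -0.5, 0, 0, 0, 0.5], [0, 0, -0.8, 0, 0, 0, 0.5], [0, 0, -1, 0, 0, 0, 0.5], [0, 0, -1, 0, 0, 0, 0.5]]}}

```text
t: 10.65
eef_pos: [0.584, -0.1304, 0.2554]
orientation: [3.139, -0.011, -0.089]
ft_force: [0.7, 0.1, 0.4]
gripper_width: 0.0474
finger_force: 0.0
```

Request:
{"name": "carry_out", "arguments": {"motion": [[-0.2, -0.2, 0, 0, 0, 0, 0.5], [-0.5, -0.5, 0, 0, 0, 0, 0.5], [-0.8, -0.8, 0, 0, 0, 0, 0.5], [-1, -1, 0, 0, 0, 0, 0.5], [-1, -1, 0, 0, 0, 0, 0.5], [-1, -1, 0, 0, 0, 0, 0.5]]}}

```text
t: 11.25
eef_pos: [0.4435, 0.0349, 0.2474]
orientation: [-3.142, 0.001, -0.086]
ft_force: [-0.1, -0.0, 0.9]
gripper_width: 0.0474
finger_force: 0.0
```

```bash
python3 - <<'E'
from h import *
c=cams.camera("top"); save(c,"end.png",(215,90,475,240),3)
P=cloud(c); m=(P[...,0]>.5)&(P[...,0]<.66)&(P[...,1]>-.155)&(P[...,1]<-.03)&(P[...,2]>.115)&(P[...,2]<.14)
print(m.sum(),cv2.minAreaRect(P[m][:,:2].astype(np.float32)),arm.sense()["eef_pos"])
E
```

```text
76 ((0.580779492855072, -0.12595097720623016), (0.008558996953070164, 0.042784906923770905), 84.85912322998047) [0.44451776 0.03389331 0.24762195]
```

View pics/end.png

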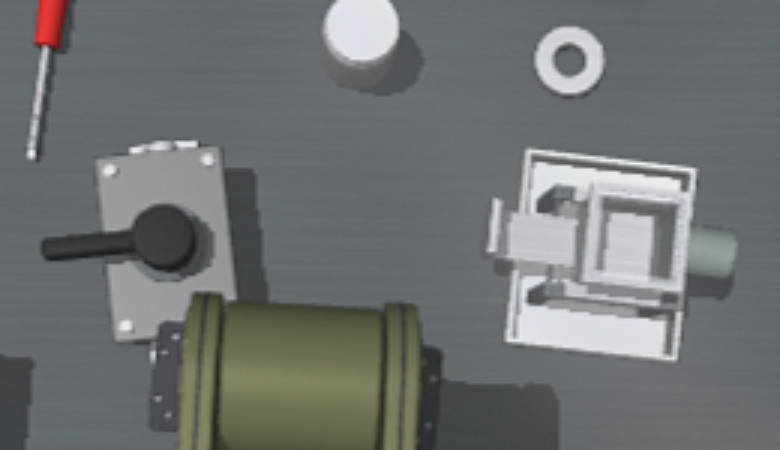

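The lever at (90,245) is OFF, the tab at (495,228) is back where it started, and the hopper at (635,240) shows a bare gate. The tin, bearing and screwdriver look untouched, so I'm handing in.

```bash
python3 -c "
from bench import arm
print(arm.job_done())"
```

```text
the job is handed in; nothing more can be done
None
```

The job is handed in, with no verdict returned: lever OFF, gate pulled about 70 mm and pushed back to its stop, hopper empty, bystanders not touched; the nuts were seen lying in the tray, though I could not count all six.

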